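Unload the charging station

ROBOT

A 6-joint arm with a two-finger parallel gripper is mounted at the origin on the work surface. World frame = base frame: x ahead of the robot, y to its left, z up, the work surface at z = 0. Lengths are in m, angles in degrees, forces in N, time in s.
With the tool pointing down it reaches from about 0.225 to 0.875 m from the base axis. Payload 3.4 kg.
Tool frame: the origin (TCP) lies at the very end of the fingers, on their centre line; the grasp point (between the pads) lies 19 mm behind it (arm.grasp_offset is the distance from the TCP to the grasp point, in m); z points along the fingers, x is the direction in which the jaws open and shut, and the axes are right-handed (so a half turn about z gives the same grasp; the last joint's range is limited). The gripper opens to 85 mm and grips with 20 to 120 N. Pads are 22 mm wide; open, the fingers measure 114 mm over their backs; the gripper's body (76 mm by 85 mm) begins 54 mm behind the grasp point. The pads swing forward as they close: fully open they stand 13 mm farther back than shut.
Start: joints at [64.973, 15.808, 86.224, -0, 77.962, -6.933], TCP at [0.179, 0.547, 0.231] pointing down, gripper open.
Joint ranges: [-165.64, 165.64], [-43.16, 119.46], [12.63, 154.43], [-67.54, 247.53], [6.08, 155.33], [-154.97, 154.97]. Speed limits (degrees/s): [147.25, 147.25, 180, 180, 180, 180].

INTERFACE

Orientations are given as [roll, pitch, yaw] about the fixed x, y, z axes, in that order (R = Rz(yaw) Ry(pitch) Rx(roll)).
In Python, from station import arm, eyes, nets gives the robot as it stands. Calls block until the motion is done:
- arm.move_ptp(position, orientation): joint-space move of the TCP to a pose.
- arm.move_l(position, orientation=None, velocity=0.15): straight line of the TCP; orientation=None keeps the orientation; velocity is the mean speed in m/s.
- arm.move_joints(angles): joint-space move.
- arm.gripper_open() and arm.grab(f_grip=None): open the fingers fully, or close them until they stop; f_grip is the grip in N (None keeps the last).
- arm.hold(seconds).
- arm.solve_ik(position, orientation): joint angles nearest the present ones, or None.
- arm.read_state(): the state.
- eyes.capture(name): name is "scene" or "top" or "wrist"; returns a dict with "pixels" (480x640x3 uint8, red, green, blue), "vfov" (degrees; the focal length in pixels is half the picture's height over the tangent of half this angle, whatever the lens; pixels are square), "cx", "cy" (the principal point, pixels), "pose" (4x4, takes a point from camera to world coordinates). Camera axes: x right, y up, looking along -z (the intrinsics and any distortion apply to the point x, -y, -z); pixel columns grow to the right and rows downward; lengths in m; the calibration is good to about 2 mm. A picture is of the moment at which its call begins. There is no depth.
A pose or a line that the arm cannot do raises arm.IKError and nothing moves.
- arm.sign_off(): hands the job in, once; it reports no verdict.
Trained networks look in the newest picture that a camera, given by its name, has taken for a name from the list of things; names that differ only in an ending like _2 or _b are one class to them, and where a whole thing is asked for, a point or a joint stands for the part that bears it (a point fixed in the world has none). Each returns a list of dicts, best first, with "p" (0 to 1); they miss things now and then, are a little off and sometimes report something else, mostly with a low value. They report only what shows in the picture. A call takes as long as a camera call. They do not tell look-alikes from the thing itself.
- nets.find_in(camera, name): "at" ([x, y, z] in m, in world coordinates, good to about 4 mm: the middle of the surface that is visible of it).
- nets.cut_out(camera, name): "pixels" (480x640 bool, what is visible of it).
- nets.tip_of(camera, name): "at" ([x, y, z] in m, in world coordinates, good to about 4 mm: a listed point, or the origin of a listed thing).
The state is a dict: "time_s": time; "q": joint angles; "qvel": joint speeds; "effort": joint torques, N m; "tool_pos": TCP position; "eef_rot": TCP orientation; "force": force on the tool from outside, world axes, zero at the start; "moment": the same for the moment, N m; "width": finger opening in m.
Only numpy, scipy, OpenCV 4.12 (cv2) and the standard library are available. Lean on these libraries where they do the work, as an engineer would, in place of code of your own. Each camera call takes 0.05 s, during which the arm holds its last target.

TASK

The battery packs are charged: first switch the station off with its lever, then pull every pack straight up out of its bay and lay each one in a pocket of the white sloping rack, humped face up, flat back on the slope and plug end down against the stop. When all the packs are in the rack, set the aluminium dust cover rim-down over the empty socket deck, fully home, and leave the other things on the bench alone.

Things in the scene. Friction and masses are not known exactly. Their poses are not given: they have to be found in the camera images.
- switch (a joint): Switch lever of the station, in rad: 0 to 0.25 at the start (on), 1.0 = end stop (off). It stays where it is left; about 1 N at the tip moves it. It swings about a level axis: its ball moves to the station's +y side, square to the station's x.
- switch_tip (a point): Centre of the 26 mm black ball on the switch lever: 60 mm long, pivot 32 mm above the bench at (+145, 0) mm in the station's frame, beyond the bays. At 0 it leans 0.5 rad from upright to the station's -y side, at 1.0 it leans 0.5 rad to its +y side. Its block is 70 (y) x 50 (x) mm, top 35 mm above the bench.
- station: Grey charging station, fixed to the bench: base plate 180 (x) x 168 (y) x 10 mm, raised socket deck 145 (x) x 132 (y) mm on it, deck top 40 mm above the bench. Origin on the bench under the deck's centre; four bays at x = +-40, y = +-39 mm; x points to the switch, z up. A tongue of the base plate, 80 mm wide, reaches to x = +185 mm under the switch block.
- socket_deck (a point): Centre of the socket deck's top, 40 mm above the bench; axes as the station. Two sprung balls in each bay hold the pack's plug: 10 to 20 N straight up (weight included) frees it within the first 8 mm of travel; the plug is 28 mm long, so it is clear after 30 mm straight up.
- pack_a_mid (a point): Centre of the block of a black battery pack, one of 3 or 4 alike (else absent). Block 34 (x) x 40 (y) x 95 (z) mm; hump on its +x face only: 28 mm wide, 12 mm out, 6 to 42 mm above the block's low end; below it the plug: 30 (y) x 20 (x) mm, 28 mm long. z runs from plug to top. Starts plugged upright in a bay, low end on the deck, hump towards the switch or away from it. 0.2 to 0.45 kg.
- pack_b_mid (a point): Centre of the block of a black battery pack, one of 3 or 4 alike (else absent). Block 34 (x) x 40 (y) x 95 (z) mm; hump on its +x face only: 28 mm wide, 12 mm out, 6 to 42 mm above the block's low end; below it the plug: 30 (y) x 20 (x) mm, 28 mm long. z runs from plug to top. Starts plugged upright in a bay, low end on the deck, hump towards the switch or away from it. 0.2 to 0.45 kg.
- pack_c_mid (a point): Centre of the block of a black battery pack, one of 3 or 4 alike (else absent). Block 34 (x) x 40 (y) x 95 (z) mm; hump on its +x face only: 28 mm wide, 12 mm out, 6 to 42 mm above the block's low end; below it the plug: 30 (y) x 20 (x) mm, 28 mm long. z runs from plug to top. Starts plugged upright in a bay, low end on the deck, hump towards the switch or away from it. 0.2 to 0.45 kg.
- pack_d_mid (a point): Centre of the block of a black battery pack, one of 3 or 4 alike (else absent). Block 34 (x) x 40 (y) x 95 (z) mm; hump on its +x face only: 28 mm wide, 12 mm out, 6 to 42 mm above the block's low end; below it the plug: 30 (y) x 20 (x) mm, 28 mm long. z runs from plug to top. Starts plugged upright in a bay, low end on the deck, hump towards the switch or away from it. 0.2 to 0.45 kg.
- rack: White sloping rack on a plywood base, fixed to the bench. Origin on the bench; y level along its row of four pockets (84 mm apart), x the way the slope runs down (to the robot's left and away), z up. Any pack may go in any pocket. A pack that is home lies with its flat back on the bed and its plug's end on the end stop.
- pocket0 (a point): Middle of the corner between a pocket's 45 degree bed and its end stop, 32 mm above the bench. x down the slope, y level across, z square off the bed (45 degrees up). Bed from x = -118 to 0 mm; stop 24 mm high; two guide strips 51 mm apart, 20 mm high, x = -70 to 0. A home pack's centre is at (-75.5, 0, 17) mm here, its z along -x, its x (humped face) along +z.
- pocket1 (a point): Middle of the corner between a pocket's 45 degree bed and its end stop, 32 mm above the bench. x down the slope, y level across, z square off the bed (45 degrees up). Bed from x = -118 to 0 mm; stop 24 mm high; two guide strips 51 mm apart, 20 mm high, x = -70 to 0. A home pack's centre is at (-75.5, 0, 17) mm here, its z along -x, its x (humped face) along +z.
- pocket2 (a point): Middle of the corner between a pocket's 45 degree bed and its end stop, 32 mm above the bench. x down the slope, y level across, z square off the bed (45 degrees up). Bed from x = -118 to 0 mm; stop 24 mm high; two guide strips 51 mm apart, 20 mm high, x = -70 to 0. A home pack's centre is at (-75.5, 0, 17) mm here, its z along -x, its x (humped face) along +z.
- pocket3 (a point): Middle of the corner between a pocket's 45 degree bed and its end stop, 32 mm above the bench. x down the slope, y level across, z square off the bed (45 degrees up). Bed from x = -118 to 0 mm; stop 24 mm high; two guide strips 51 mm apart, 20 mm high, x = -70 to 0. A home pack's centre is at (-75.5, 0, 17) mm here, its z along -x, its x (humped face) along +z.
- cover_rim (a point): Centre of the rim plane of the aluminium dust cover, a shallow box 165 (x) x 152 (y) x 40 mm, walls 4 mm, open below, loose on the bench rim down; z up. Wooden grip fin 16 (x) x 80 (y) x 36 mm on the middle of its top, fin top 76 mm above the rim. 0.45 kg. Fits over the deck either way round, 6 mm play each side; home: rim on the base plate, 10 mm above the bench, y along the station's y.
- glue_c (a point): White bottle, 60 mm across, 170 mm high, standing; point at half its height. To be left alone.
- edging_c (a point): Roll of dark edging, 130 mm across, 24 mm high, lying flat; point at its centre. To be left alone.
- offcut_c (a point): White board offcut, 45 x 110 x 18 mm, lying flat; point at its centre. To be left alone.
Not all that is in view belongs to the job. There is more than one size of the part that bears cover_rim; the job needs the larger. What is shaped like the part that bears pack_a_mid but yellow is not meant.

How it is judged (in metres and radians):
On the way, in this order (a step that is already met when the one before it is completed fails the run):
1. the station is switched off (value of joint switch above 0.8 rad), for 0.2 s.
2. every pack lies in a pocket of the rack, humped face up (((x of pack_a_mid in the frame of pocket0 between -0.084 and -0.067 m and y of pack_a_mid in the frame of pocket0 between -0.01 and 0.01 m and z of pack_a_mid in the frame of pocket0 between 0.011 and 0.023 m) or (x of pack_a_mid in the frame of pocket1 between -0.084 and -0.067 m and y of pack_a_mid in the frame of pocket1 between -0.01 and 0.01 m and z of pack_a_mid in the frame of pocket1 between 0.011 and 0.023 m) or (x of pack_a_mid in the frame of pocket2 between -0.084 and -0.067 m and y of pack_a_mid in the frame of pocket2 between -0.01 and 0.01 m and z of pack_a_mid in the frame of pocket2 between 0.011 and 0.023 m) or (x of pack_a_mid in the frame of pocket3 between -0.084 and -0.067 m and y of pack_a_mid in the frame of pocket3 between -0.01 and 0.01 m and z of pack_a_mid in the frame of pocket3 between 0.011 and 0.023 m)) and angle between each of pack_a_mid, pack_b_mid, pack_c_mid, pack_d_mid's own x axis and vertical below 1 rad and angle between pack_a_mid's own z axis and vertical between 0.55 and 1 rad and linear speed of each of pack_a, pack_b, pack_c, pack_d below 0.03 m/s and ((x of pack_b_mid in the frame of pocket0 between -0.084 and -0.067 m and y of pack_b_mid in the frame of pocket0 between -0.01 and 0.01 m and z of pack_b_mid in the frame of pocket0 between 0.011 and 0.023 m) or (x of pack_b_mid in the frame of pocket1 between -0.084 and -0.067 m and y of pack_b_mid in the frame of pocket1 between -0.01 and 0.01 m and z of pack_b_mid in the frame of pocket1 between 0.011 and 0.023 m) or (x of pack_b_mid in the frame of pocket2 between -0.084 and -0.067 m and y of pack_b_mid in the frame of pocket2 between -0.01 and 0.01 m and z of pack_b_mid in the frame of pocket2 between 0.011 and 0.023 m) or (x of pack_b_mid in the frame of pocket3 between -0.084 and -0.067 m and y of pack_b_mid in the frame of pocket3 between -0.01 and 0.01 m and z of pack_b_mid in the frame of pocket3 between 0.011 and 0.023 m)) and angle between pack_b_mid's own z axis and vertical between 0.55 and 1 rad and ((x of pack_c_mid in the frame of pocket0 between -0.084 and -0.067 m and y of pack_c_mid in the frame of pocket0 between -0.01 and 0.01 m and z of pack_c_mid in the frame of pocket0 between 0.011 and 0.023 m) or (x of pack_c_mid in the frame of pocket1 between -0.084 and -0.067 m and y of pack_c_mid in the frame of pocket1 between -0.01 and 0.01 m and z of pack_c_mid in the frame of pocket1 between 0.011 and 0.023 m) or (x of pack_c_mid in the frame of pocket2 between -0.084 and -0.067 m and y of pack_c_mid in the frame of pocket2 between -0.01 and 0.01 m and z of pack_c_mid in the frame of pocket2 between 0.011 and 0.023 m) or (x of pack_c_mid in the frame of pocket3 between -0.084 and -0.067 m and y of pack_c_mid in the frame of pocket3 between -0.01 and 0.01 m and z of pack_c_mid in the frame of pocket3 between 0.011 and 0.023 m)) and angle between pack_c_mid's own z axis and vertical between 0.55 and 1 rad and ((x of pack_d_mid in the frame of pocket0 between -0.084 and -0.067 m and y of pack_d_mid in the frame of pocket0 between -0.01 and 0.01 m and z of pack_d_mid in the frame of pocket0 between 0.011 and 0.023 m) or (x of pack_d_mid in the frame of pocket1 between -0.084 and -0.067 m and y of pack_d_mid in the frame of pocket1 between -0.01 and 0.01 m and z of pack_d_mid in the frame of pocket1 between 0.011 and 0.023 m) or (x of pack_d_mid in the frame of pocket2 between -0.084 and -0.067 m and y of pack_d_mid in the frame of pocket2 between -0.01 and 0.01 m and z of pack_d_mid in the frame of pocket2 between 0.011 and 0.023 m) or (x of pack_d_mid in the frame of pocket3 between -0.084 and -0.067 m and y of pack_d_mid in the frame of pocket3 between -0.01 and 0.01 m and z of pack_d_mid in the frame of pocket3 between 0.011 and 0.023 m)) and angle between pack_d_mid's own z axis and vertical between 0.55 and 1 rad), for 0.3 s.
3. the dust cover is fully home over the socket deck (z of cover_rim in the frame of station between 0.005 and 0.015 m and horizontal distance between cover_rim and socket_deck below 0.014 m and angle between cover_rim's own z axis and vertical below 0.06 rad and angle between the y axis of cover_rim and the y axis of station, either way round below 0.12 rad and linear speed of cover below 0.03 m/s), for 0.2 s.
At the end, for the whole second after the job is handed in: Switch at 0.8 rad or more; every pack at rest in a pocket, humped face up (tilt 45 +- 12 degrees), its centre within 8 mm along, 10 mm across and 6 mm off the bed of its place; cover at rest, level, rim on the base plate (5 mm), centred on the deck within 14 mm (all of step 2 and all of step 3 and value of joint switch above 0.8 rad); the robot touches nothing.
It fails at once if a pack is out of its bay while the station is on (value of joint switch below 0.6 rad and distance of any of pack_a_mid, pack_b_mid, pack_c_mid, pack_d_mid from where it was at the start of the episode above 0.03 m).
It fails at once if the bottle is disturbed (distance of glue_c from where it was at the start of the episode above 0.03 m).
It fails at once if the roll of edging is disturbed (distance of edging_c from where it was at the start of the episode above 0.03 m).
It fails at once if the board offcut is disturbed (distance of offcut_c from where it was at the start of the episode above 0.03 m).
Of pack_a, pack_b, pack_c, pack_d only 3 to 4 are there at a start; the rules pass over those that are not, and their reading is None.
At some moment in a run one of cover may be knocked a few centimetres aside while the robot is not near it.
Once in a run the grip may slacken for a moment while it holds something.
It also fails if it takes over 210 s, if anything falls off the work surface, if the arm or the gripper's body presses on something with over 40 N, if the wrist force passes 120 N, or if a joint passes its speed limit or range.

## Working session

There is one attempt and no reset: what is moved stays moved. The work goes in short steps, each a Python script; the robot and the scene stay as the last script left them, time stands still between calls to the robot, and variables do not carry over. Pictures are saved under pics/ and viewed, and the job is handed in when it is done.

```bash
ls; mkdir -p pics
python3 - <<'E'
from station import arm, eyes, nets
import cv2
s=arm.read_state();print(s)
for n in ("scene","top","wrist"):
    c=eyes.capture(n);cv2.imwrite(f"pics/{n}0.png",c["pixels"][:,:,::-1]);print(n,c["vfov"],c["cx"],c["cy"],c["pose"].round(3).tolist() if hasattr(c["pose"],'round') else c["pose"],[k for k in c])
print(arm.grasp_offset)
E
```

```text
pics
{'time_s': 0.0, 'q': array([ 6.49742276e+01,  1.58477563e+01,  8.62930238e+01, -6.29174047e-04,
        7.79621671e+01, -6.93258646e+00]), 'qvel': array([-0.03922361,  0.06195748,  0.06933211,  0.05441874,  0.00456234,
       -0.01620408]), 'effort': array([-2.07865764e-03, -4.16768754e+01, -2.45802927e+01, -4.58079194e-04,
        1.10911587e-02,  3.23379830e-06]), 'tool_pos': array([0.17836368, 0.54610027, 0.23045365]), 'eef_rot': array([-1.79988185e+02,  1.02268788e-01,  7.19069564e+01]), 'force': array([ 0.59469442, -0.57998981, -0.13088067]), 'moment': array([-0.00669157,  0.02639357,  0.03181848]), 'width': 0.08545000547356521}
scene 47.256388803888576 306.6914834326726 243.86186096366785 [[-0.558, -0.698, 0.45, 1.067], [0.83, -0.465, 0.308, 0.471], [-0.006, 0.545, 0.839, 1.085], [0.0, 0.0, 0.0, 1.0]] ['pixels', 'vfov', 'cx', 'cy', 'pose']
top 45.90143291764212 313.3020411769323 232.94189260498445 [[0.001, 0.997, -0.076, 0.378], [-1.0, -0.001, -0.017, 0.093], [-0.017, 0.076, 0.997, 1.599], [0.0, 0.0, 0.0, 1.0]] ['pixels', 'vfov', 'cx', 'cy', 'pose']
wrist 66.25234687470044 321.3471150017119 240.0755973144994 [[0.31, -0.917, -0.251, 0.115], [0.951, 0.298, 0.085, 0.567], [-0.003, -0.265, 0.964, 0.372], [0.0, 0.0, 0.0, 1.0]] ['pixels', 'vfov', 'cx', 'cy', 'pose']
0.0187
```

View pics/scene0.png

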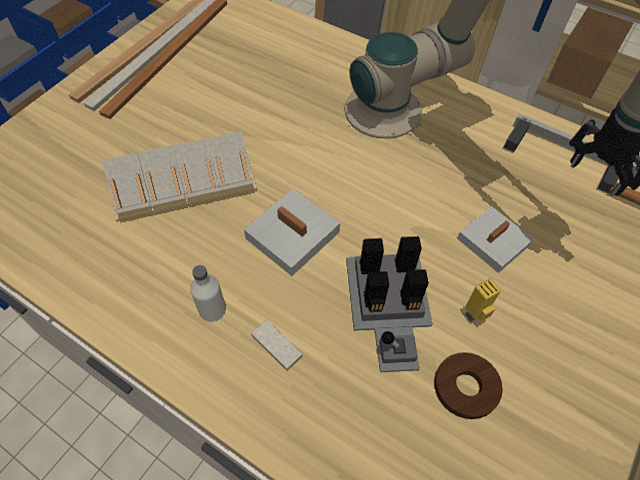

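View pics/top0.png

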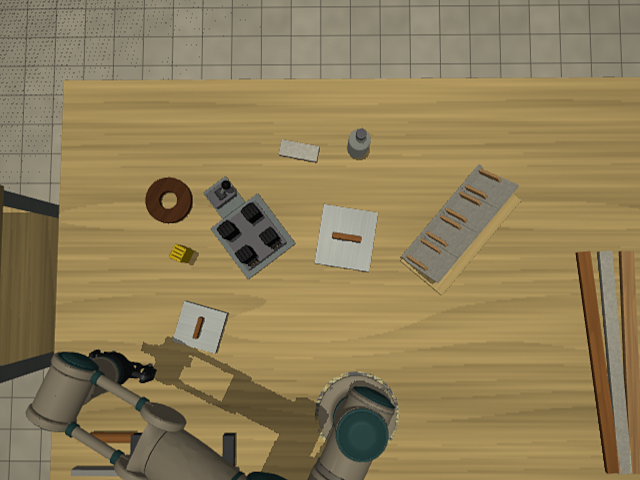

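View pics/wrist0.png

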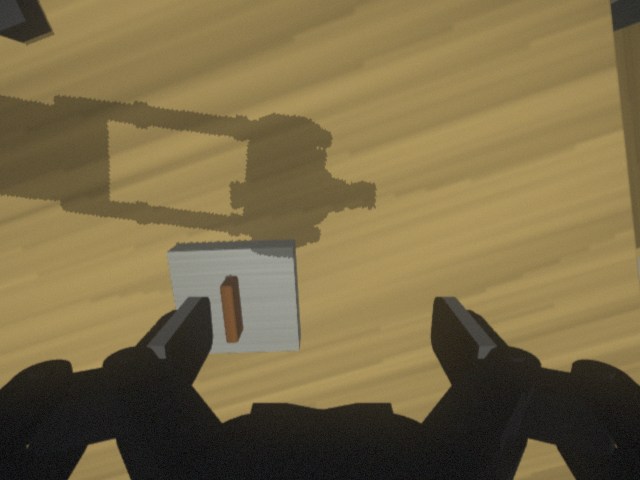

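Run:
```python
from station import arm, eyes, nets
for cam in ("top","scene"):
    eyes.capture(cam)
    for n in ("station","switch_tip","socket_deck","pack_a_mid","rack","pocket0","pocket1","pocket2","pocket3","cover_rim","glue_c","edging_c","offcut_c"):
        try:
            r=nets.tip_of(cam,n)
            print(cam,n,[([round(float(v),4) for v in d["at"]],round(float(d["p"]),2)) for d in r])
        except Exception as e: print(cam,n,repr(e))
```

```text
top station [([0.4904, 0.2898, 0.0429], 0.74), ([0.4912, 0.2906, -0.0001], 0.68), ([0.4528, -0.1651, 0.0338], 0.2)]
top switch_tip [([0.6265, 0.3542, 0.0854], 0.55)]
top socket_deck [([0.4939, 0.2903, 0.0426], 0.84), ([0.5826, -0.2694, 0.0314], 0.48)]
top pack_a_mid [([0.4412, 0.4746, 0.0791], 0.88), ([0.5056, 0.3426, 0.0824], 0.82)]
top rack []
top pocket0 [([0.6421, -0.3254, 0.031], 0.84), ([0.5187, -0.2146, 0.0273], 0.83), ([0.5808, -0.2697, 0.0335], 0.7), ([0.4529, -0.1642, 0.033], 0.65)]
top pocket1 [([0.6421, -0.3254, 0.031], 0.84), ([0.5187, -0.2146, 0.0273], 0.83), ([0.5808, -0.2697, 0.0335], 0.7), ([0.4529, -0.1642, 0.033], 0.65)]
top pocket2 [([0.6421, -0.3254, 0.031], 0.84), ([0.5187, -0.2146, 0.0273], 0.83), ([0.5808, -0.2697, 0.0335], 0.7), ([0.4529, -0.1642, 0.033], 0.65)]
top pocket3 [([0.6421, -0.3254, 0.031], 0.84), ([0.5187, -0.2146, 0.0273], 0.83), ([0.5808, -0.2697, 0.0335], 0.7), ([0.4529, -0.1642, 0.033], 0.65)]
top cover_rim [([0.2368, 0.4347, -0.0025], 0.89)]
top glue_c [([0.7455, -0.0033, 0.0873], 0.96)]
top edging_c [([0.5935, 0.5288, 0.0149], 0.86)]
top off
[... 539 characters left out ...]
, -0.3296, 0.034], 0.72), ([0.511, -0.218, 0.0294], 0.67), ([0.5791, -0.2757, 0.0343], 0.62)]
scene pocket2 [([0.4498, -0.1614, 0.0293], 0.83), ([0.6428, -0.3296, 0.034], 0.72), ([0.511, -0.218, 0.0294], 0.67), ([0.5791, -0.2757, 0.0343], 0.62)]
scene pocket3 [([0.4498, -0.1614, 0.0293], 0.83), ([0.6428, -0.3296, 0.034], 0.72), ([0.511, -0.218, 0.0294], 0.67), ([0.5791, -0.2757, 0.0343], 0.62)]
scene cover_rim [([0.2362, 0.4292, -0.0023], 0.98), ([0.4884, 0.0292, 0.0024], 0.58)]
scene glue_c [([0.7436, -0.0034, 0.0872], 0.81), ([0.4878, 0.0322, 0.0015], 0.41)]
scene edging_c [([0.5948, 0.5305, 0.0096], 0.61), ([0.4923, 0.2888, 0.0037], 0.53)]
scene offcut_c [([0.7326, 0.1589, 0.0058], 0.88)]
```

The scene picture shows four black packs on the station at about (390,280), the large cover at (292,230) and the rack at (180,175). The yellow look-alike is at (482,300) and the small cover at (495,238). Next I'll write helpers and overlay models for precise poses.

```bash
cat > h.py <<'E'
from station import arm, eyes, nets
import numpy as np, cv2, pickle
from scipy.spatial.transform import Rotation as R
from scipy.optimize import least_squares
def cap(n,save=None):
    c=eyes.capture(n); c=dict(c); c["pose"]=np.array(c["pose"])
    if save:
        cv2.imwrite(f"pics/{save}.png",c["pixels"][:,:,::-1]); pickle.dump(c,open(f"pics/{save}.pkl","wb"))
    return c
def load(s): return pickle.load(open(f"pics/{s}.pkl","rb"))
def proj(c,P):
    P=np.atleast_2d(P); T=c["pose"]; q=(P-T[:3,3])@T[:3,:3]
    f=240/np.tan(np.radians(c["vfov"]/2))
    return np.c_[c["cx"]+f*q[:,0]/-q[:,2], c["cy"]-f*q[:,1]/-q[:,2]]
def ray(c,uv,z):
    f=240/np.tan(np.radians(c["vfov"]/2)); T=c["pose"]
    d=T[:3,:3]@np.array([(uv[0]-c["cx"])/f,-(uv[1]-c["cy"])/f,-1]); o=T[:3,3]
    return o+d*(z-o[2])/d[2]
def frame(x,y,z,yaw):
    T=np.eye(4);T[:3,:3]=R.from_euler("z",yaw,degrees=True).as_matrix();T[:3,3]=[x,y,z];return T
def box(T,cx,cy,cz,sx,sy,sz):
    c=np.array([[i,j,k] for i in(-1,1) for j in(-1,1) for k in(-1,1)])*np.array([sx,sy,sz])/2+[cx,cy,cz]
    c=c@T[:3,:3].T+T[:3,3]
    e=[(a,b) for a in range(8) for b in range(a+1,8) if bin(a^b).count("1")==1]
    return [(c[a],c[b]) for a,b in e]
def draw(c,groups,name,crop=None,s=3):
    im=cv2.resize(c["pixels"][:,:,::-1].copy(),None,fx=s,fy=s,interpolation=cv2.INTER_CUBIC)
    for segs,col in groups:
        for a,b in segs:
            p=proj(c,np.array([a,b]))
            p=np.rint((p+.5)*s-.5).astype(int)
            cv2.line(im,tuple(map(int,p[0])),tuple(map(int,p[1])),col,1,cv2.LINE_AA)
    if crop: x0,y0,x1,y1=crop; im=im[y0*s:y1*s,x0*s:x1*s]
    cv2.imwrite(f"pics/{name}.png",im)
def station_model(T,packs=()):
    g=[(box(T,0,0,.005,.18,.168,.01),(0,255,0)),(box(T,0,0,.025,.145,.132,.03),(0,255,255)),(box(T,.145,0,.0225,.05,.07,.025),(255,0,255))]
    for x,y in packs: g.append((box(T,x,y,.0875,.034,.04,.095),(0,0,255)))
    return g
def cover_model(T): return [(box(T,0,0,.02,.165,.152,.04),(0,255,0)),(box(T,0,0,.058,.016,.08,.036),(0,0,255))]
def pocket_T(Tr,yk):  # Tr: corner row frame (x downslope horizontal), yk along row
    P=np.eye(4); a=np.radians(45)
    P[:3,:3]=Tr[:3,:3]@R.from_euler("y",45,degrees=True).as_matrix()
    P[:3,3]=Tr[:3,3]+Tr[:3,1]*yk
    return P
def rack_model(Tr):
    g=[]
    for k in (-1.5,-.5,.5,1.5):
        P=pocket_T(Tr,k*.084)
        g.append((box(P,-.059,0,-.001,.118,.051,.002),(0,255,0)))
        for s in(-1,1): g.append((box(P,-.035,s*.0275,.01,.07,.004,.02),(0,0,255)))
        g.append((box(P,.003,0,.012,.006,.08,.024),(255,0,255)))
    return g
E
python3 - <<'E'
from h import *
cap("top","topA");cap("scene","sceneA")
top,sc=load("topA"),load("sceneA")
S=frame(.491,.290,0,37.5); B=[(x,y) for x in(-.04,.04) for y in(-.039,.039)]
C=frame(.488,.031,0,-8)
Tr=frame(.548,-.2445,.032,49.7)
g=station_model(S,B)
draw(top,g,"t_st",(190,160,310,290),6); draw(sc,g,"s_st",(330,220,450,380),5)
draw(top,rack_model(Tr),"t_rk",(390,150,530,300),5); draw(sc,rack_model(Tr),"s_rk",(90,120,270,230),4)
draw(top,cover_model(C),"t_cv",(300,190,400,290),5)
for n in ["station","rack"]:
    pass
E
python3 - <<'E'
import cv2,numpy as np
def mont(fs,out,H):
    ims=[cv2.imread(f"pics/{f}.png") for f in fs]
    ims=[cv2.resize(i,(int(i.shape[1]*H/i.shape[0]),H)) for i in ims]
    cv2.imwrite(f"pics/{out}.png",np.hstack(ims))
mont(["t_st","s_st"],"m1",500);mont(["t_rk","s_rk"],"m2",400)
E
```

```text
(no output)
```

View pics/m1.png

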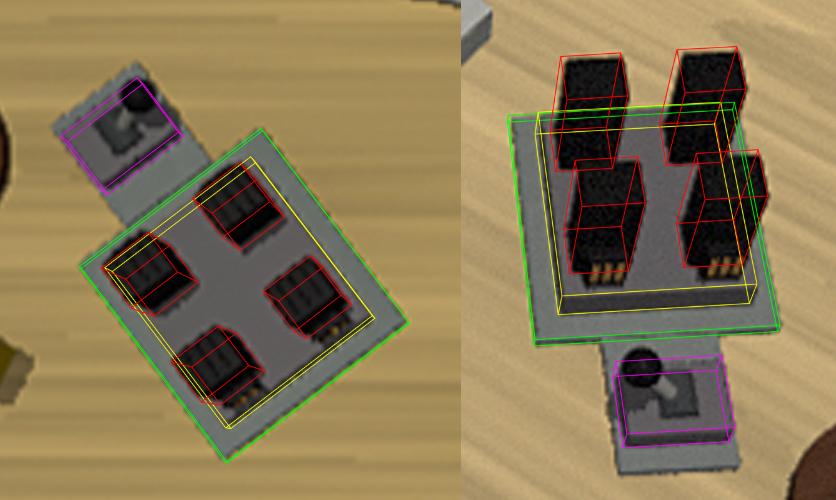

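View pics/m2.png

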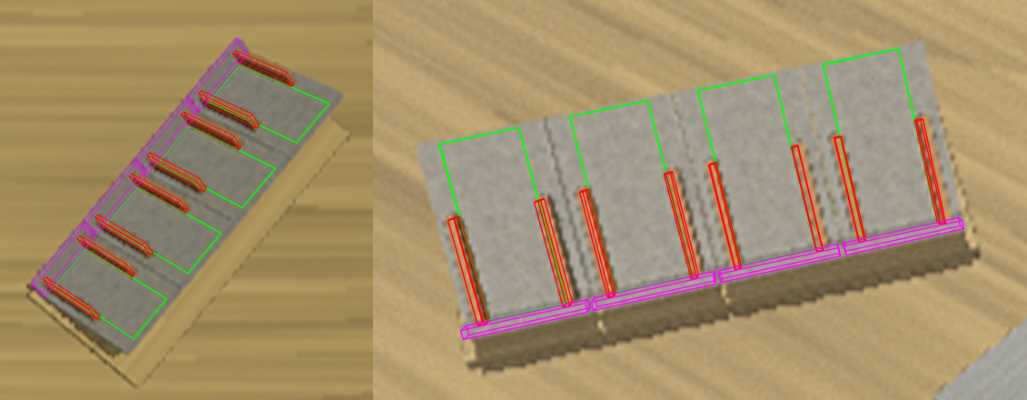

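View pics/t_cv.png

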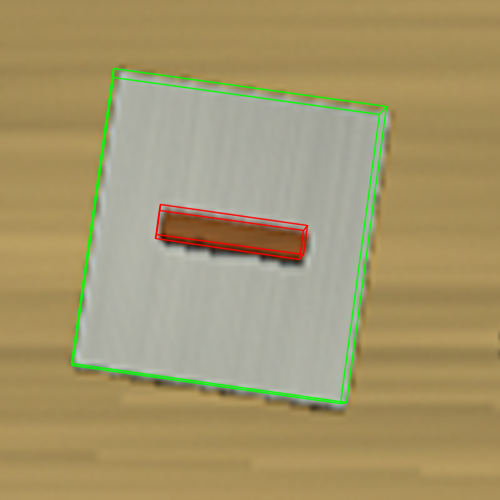

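Run:
```python
from h import *
S=frame(.491,.290,0,37.5)
def down(yaw): return [180,0,yaw]
print(arm.read_state()["time_s"])
for nm,y,off in(("wA",127.5,-.02),("wB",-52.5,.02)):
    p=(S@[off,0,.30,1])[:3]
    q=arm.solve_ik(p,down(y)); print(nm,q)
    if q is None: continue
    arm.move_ptp(p,down(y)); arm.hold(.2)
    cap("wrist",nm); print(arm.read_state()["time_s"],arm.read_state()["tool_pos"],p)
    break
```

```text
1.65
wA [  23.07239337   11.90436237   81.93447424    0.           86.16116339
 -104.42760663]
3.4 [0.47469286 0.27847075 0.29988011] [0.47513293 0.27782477 0.3       ]
```

Run:
```python
from h import *
S=frame(.491,.290,0,37.5); B=[(x,y) for x in(-.04,.04) for y in(-.039,.039)]
draw(load("wA"),station_model(S,B),"wA_o",(0,0,640,480),1)
draw(load("wA"),[],"wA_r",(120,0,520,300),2)
```

```text
(no output)
```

View pics/wA_o.png

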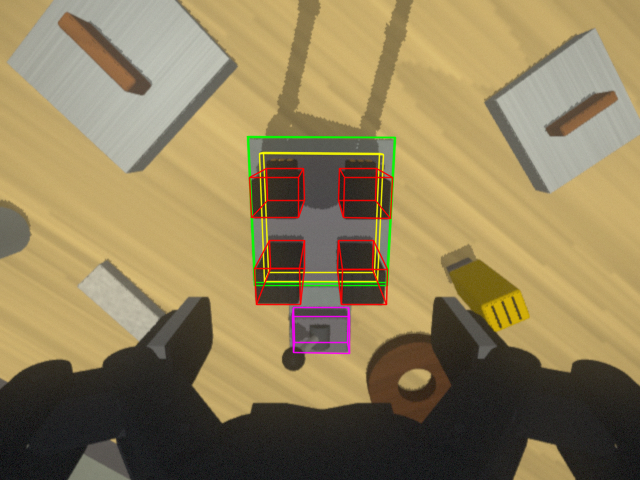

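View pics/wA_r.png

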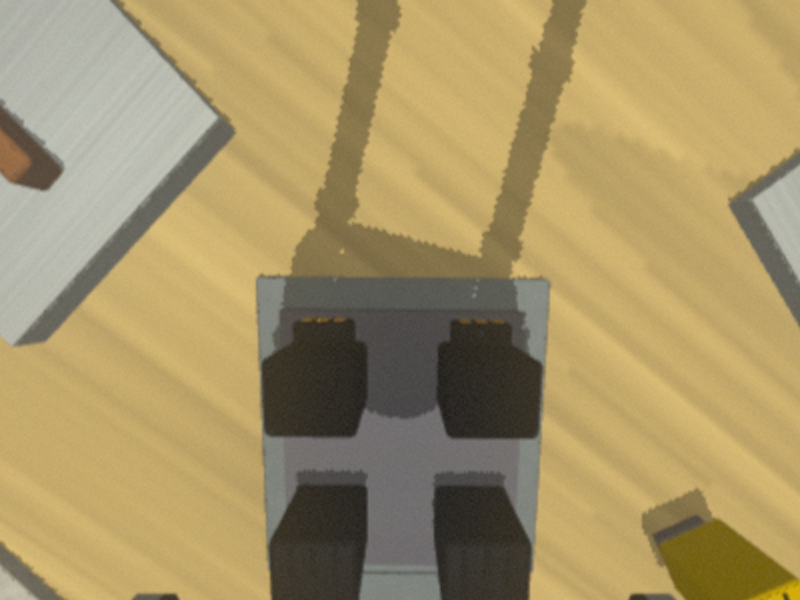

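The picture shows the −x packs with humps away from the switch (contacts at (282,160) and (360,160)) and the other two with humps toward it. The switch ball at (293,358) leans to −y. The overlay fits within about 1 px, so I'll throw the switch.

```bash
cat >> h.py <<'E'
S=frame(.4915,.2904,0,37.5)
SY=37.5
Tr=frame(.548,-.2445,.032,49.7)
def sp(x,y,z): return (S@[x,y,z,1])[:3]
def st():
    s=arm.read_state(); return round(float(s["time_s"]),2),np.round(s["tool_pos"],4),np.round(s["force"],1),round(float(s["width"]),4)
E
python3 - <<'E'
from h import *
arm.grab(20)
o=[180,0,SY]
arm.move_ptp(sp(.145,-.085,.20),o)
arm.move_l(sp(.145,-.085,.074),velocity=.2); print(st())
for y in(-.05,-.03,-.015,-.005,0.0,.004):
    arm.move_l(sp(.145,y,.074),velocity=.08); print(y,st())
cap("top","t2");cap("scene","s2")
draw(load("t2"),[],"t2o",(190,160,310,290),5);draw(load("s2"),[],"s2o",(330,220,450,380),4)
E
python3 -c "
import cv2,numpy as np
a=cv2.imread('pics/t2o.png');b=cv2.imread('pics/s2o.png');cv2.imwrite('pics/m3.png',np.hstack([cv2.resize(a,(590,640)),b])[:600,:1100] if 0 else cv2.resize(np.hstack([cv2.resize(a,(590,640)),b]),(800,478)))"
```

```text
(6.31, array([0.6591, 0.3116, 0.0755]), array([-0.8,  0.6,  0.8]), 0.0001)
-0.05 (6.89, array([0.6364, 0.3397, 0.0741]), array([-0.9, -0.5, -0. ]), -0.0002)
-0.03 (7.29, array([0.6239, 0.3555, 0.0737]), array([ 0. , -0.9,  0.1]), -0.0003)
-0.015 (7.62, array([0.6149, 0.3674, 0.0738]), array([-0.3, -0.3,  0.6]), -0.0)
-0.005 (7.9, array([0.609 , 0.3753, 0.0739]), array([-0.4, -0.1,  0.1]), -0.0005)
0.0 (8.15, array([0.6062, 0.3789, 0.074 ]), array([-0.1, -0.2, -0. ]), 0.0001)
0.004 (8.4, array([0.6044, 0.3815, 0.074 ]), array([ 0.9, -2.3,  0. ]), -0.0005)
```

View pics/m3.png

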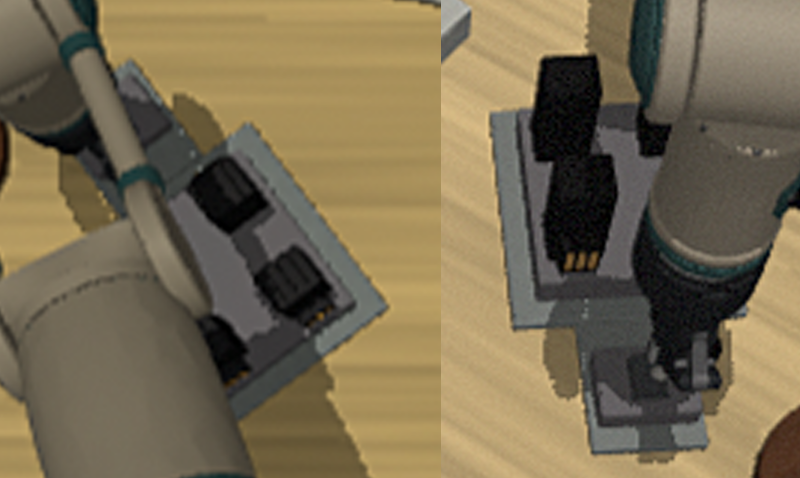

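Run:
```python
from h import *
arm.move_l(sp(.145,.007,.074),velocity=.05); print(st())
arm.move_l(sp(.145,-.03,.074),velocity=.15)
arm.move_l(sp(.145,-.03,.2),velocity=.3)
arm.gripper_open()
arm.move_ptp(sp(-.06,0,.30),[180,0,SY+90]); arm.hold(.1)
c=cap("wrist","w3"); print(st())
T0=S
for th in(.8,1.0):
    print(th,proj(c,sp(.145,.06*np.sin(th-.5),.032+.06*np.cos(th-.5))))
print([ (d["at"],d["p"]) for d in nets.tip_of("wrist","switch_tip")])
draw(c,[],"w3o",(200,200,440,420),3)
```

```text
(8.75, array([0.6042, 0.3817, 0.074 ]), array([ 5.1, -6.3, -2. ]), -0.0001)
(12.07, array([0.4443, 0.254 , 0.2996]), array([-0. , -0.6,  1.1]), 0.0854)
0.8 [[337.4961045  391.34999396]]
1.0 [[347.08628201 388.63314781]]
[([0.5919, 0.4017, 0.0874], 0.9), ([0.4855, 0.2387, 0.0893], 0.75)]
```

View pics/w3o.png

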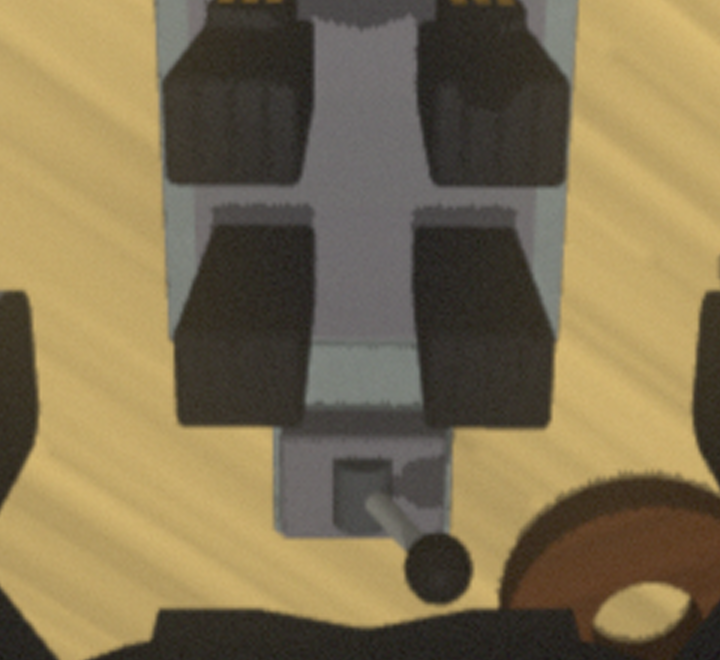

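The ball is now at (346,389), which matches lever ≈1.0 (off). Next I'll plan IK for grasps and placements.

```bash
cat >> h.py <<'E'
def Tm(Rm,p): T=np.eye(4);T[:3,:3]=Rm;T[:3,3]=p;return T
BAYS={"a":(-.04,.039,180),"b":(-.04,-.039,180),"c":(.04,.039,0),"d":(.04,-.039,0)}
DT=.042; HX=.003
def pack_T(b,lift=0):
    x,y,a=BAYS[b]; T=frame(0,0,0,SY+a); T[:3,3]=sp(x,y,.0875+lift); return T
def rel(flip,dy=0):  # tool in pack frame
    # tool z = -pack z ; tool x = +-pack y
    s=-1 if flip else 1
    X=np.array([0,s,0.]);Z=np.array([0,0,-1.]);Y=np.cross(Z,X)
    return Tm(np.c_[X,Y,Z],[HX,dy,.0475-DT])
def home_T(k,dx=0,dy=0,dz=0):
    P=pocket_T(Tr,(k-1.5)*.084)
    Rp=np.c_[P[:3,2],-P[:3,1],-P[:3,0]]; Rp[:,1]=np.cross(Rp[:,2],Rp[:,0])
    return Tm(Rp,(P@[-.0755+dx,dy,.017+dz,1])[:3])
def po(T): return T[:3,3],R.from_matrix(T[:3,:3]).as_euler("xyz",degrees=True)
E
python3 - <<'E'
from h import *
for b in "abcd":
    for f in(0,1):
        r=[]
        q=arm.solve_ik(*po(pack_T(b,.15)@rel(f)));r.append(None if q is None else np.round(q,0)[[0,3,4,5]])
        for k in range(4):
            q=[arm.solve_ik(*po(home_T(k,*d)@rel(f))) for d in((0,0,0),(-.03,0,.06))]
            r.append([None if x is None else [int(v) for v in x] for x in q])
        print(b,f,r[0]); [print("   ",x) for x in r[1:]]
E
```

```text
a 0 [27. -0. 78. 79.]
    [[-56, 37, 84, 43, 78, 146], [-54, 34, 81, 43, 81, 152]]
    [[-58, 32, 96, 44, 74, 140], [-56, 27, 93, 43, 78, 146]]
    [[-61, 27, 107, 43, 72, 134], [-59, 21, 103, 43, 76, 141]]
    [[-65, 22, 117, 43, 69, 128], [-62, 16, 113, 42, 75, 136]]
a 1 [  27.    0.   78. -101.]
    [[-56, 37, 84, 43, 78, -33], [-54, 34, 81, 43, 81, -27]]
    [[-58, 32, 96, 44, 74, -39], [-56, 27, 93, 43, 78, -33]]
    [[-61, 27, 107, 43, 72, -45], [-59, 21, 103, 43, 76, -38]]
    [[-65, 22, 117, 43, 69, -51], [-62, 16, 113, 42, 75, -43]]
b 0 [18. -0. 78. 71.]
    [[-56, 37, 84, 43, 78, 146], [-54, 34, 81, 43, 81, 152]]
    [[-58, 32, 96, 44, 74, 140], [-56, 27, 93, 43, 78, 146]]
    [[-61, 27, 107, 43, 72, 134], [-59, 21, 103, 43, 76, 141]]
    [[-65, 22, 117, 43, 69, 128], [-62, 16, 113, 42, 75, 136]]
b 1 [  18.    0.   78. -109.]
    [[-56, 37, 84, 43, 78, -33], [-54, 34, 81, 43, 81, -27]]
    [[-58, 32, 96, 44, 74, -39], [-56, 27, 93, 43, 78, -33]]
    [[-61, 27, 107, 43, 72, -45], [-59, 21, 103, 43, 76, -38]]
    [[-65, 22, 117, 43, 69, -51], [-62, 16, 113, 42, 75, -43]]
c 0 
[... 387 characters left out ...]
-56, 27, 93, 43, 78, -33]]
    [[-61, 27, 107, 43, 72, -45], [-59, 21, 103, 43, 76, -38]]
    [[-65, 22, 117, 43, 69, -51], [-62, 16, 113, 42, 75, -43]]
d 0 [  21.    0.   81. -106.]
    [[-56, 37, 84, 43, 78, 146], [-54, 34, 81, 43, 81, 152]]
    [[-58, 32, 96, 44, 74, 140], [-56, 27, 93, 43, 78, 146]]
    [[-61, 27, 107, 43, 72, 134], [-59, 21, 103, 43, 76, 141]]
    [[-65, 22, 117, 43, 69, 128], [-62, 16, 113, 42, 75, 136]]
d 1 [21. -0. 81. 74.]
    [[-56, 37, 84, 43, 78, -33], [-54, 34, 81, 43, 81, -27]]
    [[-58, 32, 96, 44, 74, -39], [-56, 27, 93, 43, 78, -33]]
    [[-61, 27, 107, 43, 72, -45], [-59, 21, 103, 43, 76, -38]]
    [[-65, 22, 117, 43, 69, -51], [-62, 16, 113, 42, 75, -43]]
```

```bash
cat >> h.py <<'E'
def pick(b,out=.002,F=80,dxy=(0,0)):
    s={"a":-1,"b":1,"c":1,"d":-1}[b]*out
    r=rel(1,s)
    p,o=po(pack_T(b,.09)@r); arm.move_ptp(p,o)
    p,o=po(pack_T(b,.045)@r); arm.move_l(p,o,velocity=.15)
    for l in(.03,.015,0):
        p,o=po(pack_T(b,l)@r); arm.move_l(p,o,velocity=.1); s_=st(); print("down",l,s_)
        if abs(s_[2]).max()>6: print("CONTACT"); return False
    arm.grab(F); print("grab",st())
    p,o=po(pack_T(b,0)@rel(1,0)); 
    return st()[3]
def lift(b,out=.002):
    s={"a":-1,"b":1,"c":1,"d":-1}[b]*out
    for l,v in((.01,.03),(.035,.08),(.15,.25)):
        p,o=po(pack_T(b,l)@rel(1,s)); arm.move_l(p,o,velocity=v); print("lift",l,st())
E
python3 - <<'E'
from h import *
print(pick("b"))
cap("scene","s4");cap("wrist","w4")
draw(load("s4"),[],"s4o",(330,200,450,360),4)
E
```

```text
down 0.03 (13.44, array([0.4826, 0.2319, 0.1238]), array([ 0.4, -0.4,  0.2]), 0.0851)
down 0.015 (13.74, array([0.4822, 0.2317, 0.1081]), array([ 0.3, -0.4,  0.8]), 0.0854)
down 0 (14.04, array([0.4821, 0.2316, 0.093 ]), array([ 0.6, -0.5,  0.1]), 0.0855)
grab (14.53, array([0.4824, 0.232 , 0.0936]), array([-1.4,  1.1,  4.1]), 0.0395)
0.0395
```

View pics/s4o.png

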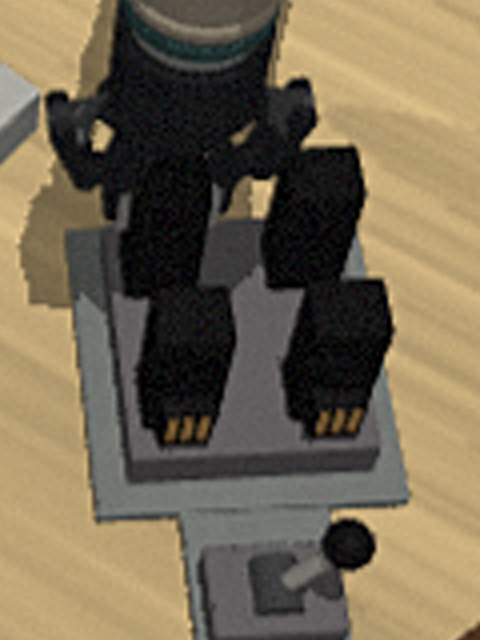

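View pics/w4.png

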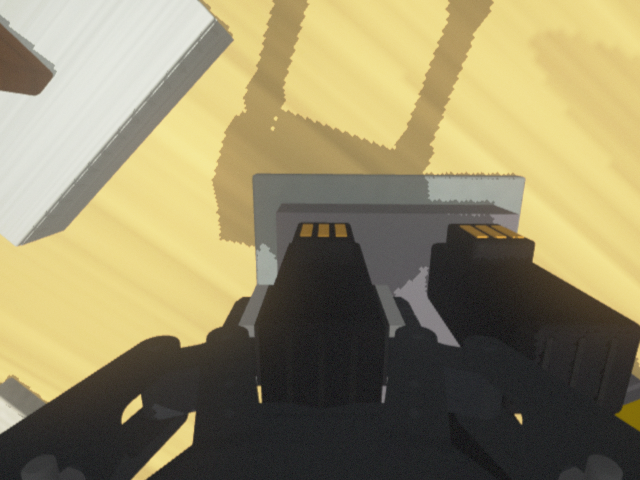

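Pack b is gripped between the pads, centred at about (325,340) in the wrist view, with a width of 39.5 mm. Lifting.

Run:
```python
from h import *
lift("b")
cap("wrist","w5")
```

```text
lift 0.01 (15.11, array([0.4821, 0.2317, 0.1031]), array([-0.5,  0.8, -3.7]), 0.0392)
lift 0.035 (15.57, array([0.4823, 0.2315, 0.1284]), array([-0.4, -0.1, -5. ]), 0.0391)
lift 0.15 (16.18, array([0.4812, 0.2313, 0.2415]), array([ 0.3, -0. , -5.8]), 0.0392)
```

View pics/w5.png

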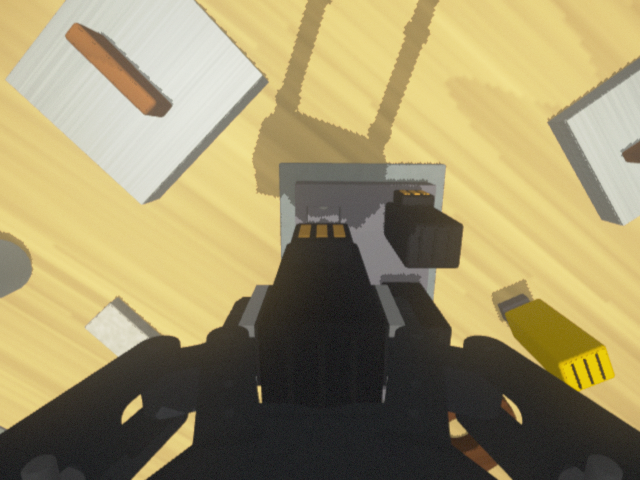

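The pack is out of its bay and did not slip: the contacts are still at (323,231). Now placing it in pocket 0.

```bash
cat >> h.py <<'E'
def place(k,slip=0,check=None):
    # slip: pack displaced toward plug by slip m in grip
    r=rel(1,0); r[2,3]+=slip
    q=arm.solve_ik(*po(home_T(k,-.05,0,.11)@r)); assert q is not None
    arm.move_ptp(*po(home_T(k,-.05,0,.11)@r)); print("pre",st())
    if check: cap("wrist",check)
    return r
def place2(k,r,ddx=0,ddy=0,ddz=0):
    for d,v in(((-.02,0,.03),.15),((-.008,0,.006),.08),((-.003,0,.002),.03)):
        T=home_T(k,d[0]+ddx,ddy,d[2]+ddz)@r
        arm.move_l(*po(T),velocity=v); print("pl",d,st())
E
python3 - <<'E'
from h import *
r=place(0,check="w6"); place2(0,r); cap("scene","s6");cap("wrist","w7");cap("top","t6")
g=[(box(home_T(0,-.003,0,.002),0,0,0,.034,.04,.095),(0,0,255))]
draw(load("s6"),g,"s6o",(80,100,280,240),4);draw(load("w7"),rack_model(Tr),"w7o",None,1)
E
```

```text
pre (18.35, array([ 0.644 , -0.3251,  0.2167]), array([-0.3,  0.1, -4.5]), 0.0391)
pl (-0.02, 0, 0.03) (19.12, array([ 0.6215, -0.3535,  0.1397]), array([ 0.2,  0.5, -3.8]), 0.0393)
pl (-0.008, 0, 0.006) (19.6, array([ 0.6152, -0.3598,  0.1128]), array([ 0.4, -0.6, -3.6]), 0.0391)
pl (-0.003, 0, 0.002) (19.97, array([ 0.6158, -0.3592,  0.1069]), array([ 0.5, -0.3, -3.9]), 0.039)
```

View pics/s6o.png

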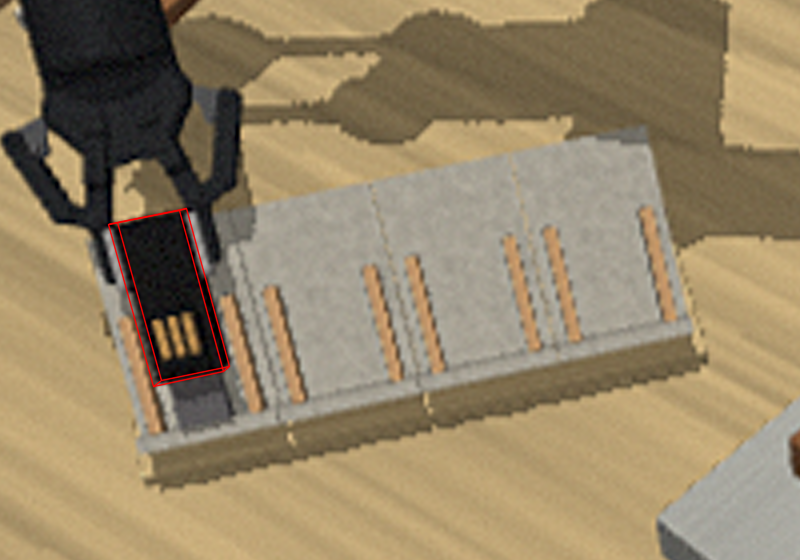

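View pics/w7o.png

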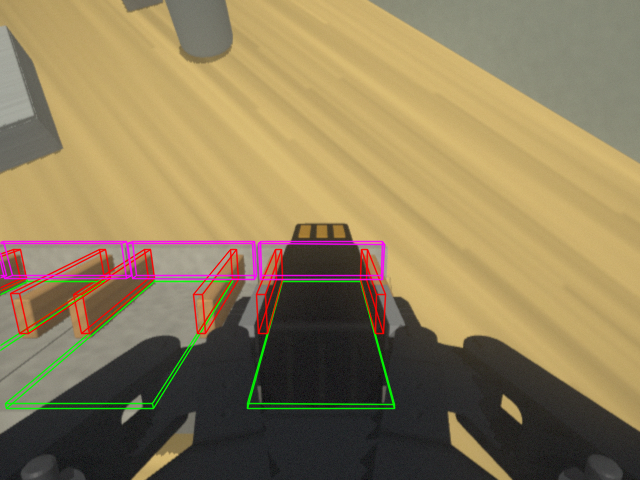

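View pics/w6.png

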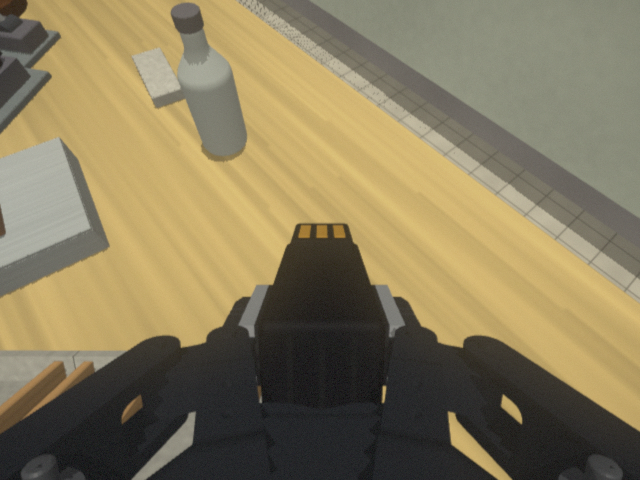

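The scene view shows pack b hovering centred between the guide strips: plug at (203,410), strips at 156 and 253. I'll make the final nudge and release.

```bash
cat >> h.py <<'E'
def release(k,r,tgt=((-.001,0,0),(.001,0,-.001),(.003,0,-.001))):
    for d in tgt:
        arm.move_l(*po(home_T(k,*d)@r),velocity=.02); s=st(); print("rel",d,s)
        if np.abs(s[2]-[0,0,-4]).max()>4.5: break
    last=d
    arm.gripper_open(); arm.hold(.2)
    arm.move_l(*po(home_T(k,last[0]-.075,0,last[2]+.012)@r),velocity=.2); print("off",st())
E
python3 - <<'E'
from h import *
r=rel(1,0); release(0,r)
cap("scene","s8");cap("wrist","w8")
g=[(box(home_T(0),0,0,0,.034,.04,.095),(0,0,255))]
draw(load("s8"),g,"s8o",(80,100,280,240),4);draw(load("w8"),g,"w8o",None,1)
E
```

```text
rel (-0.001, 0, 0) (20.41, array([ 0.616 , -0.3599,  0.105 ]), array([-0.8, -1.3,  1.1]), 0.0389)
off (21.67, array([ 0.5867, -0.3933,  0.1653]), array([ 0.2,  0.4, -0.4]), 0.0855)
```

View pics/s8o.png

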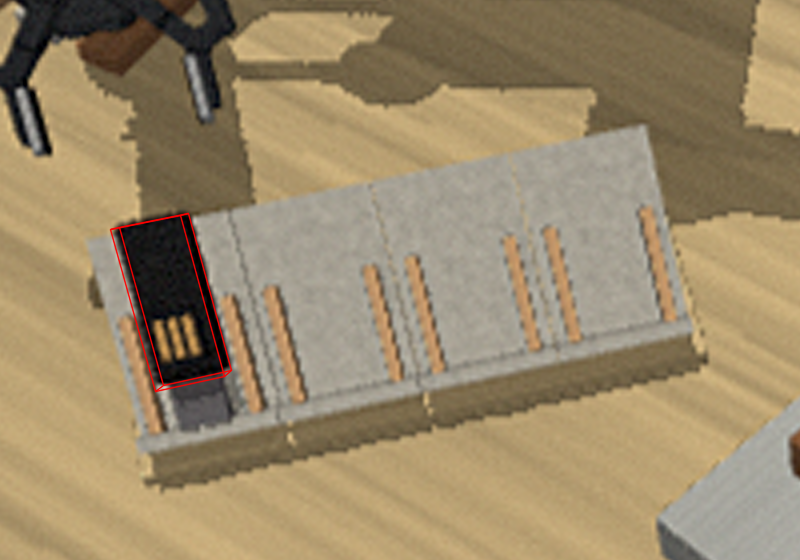

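View pics/w8o.png

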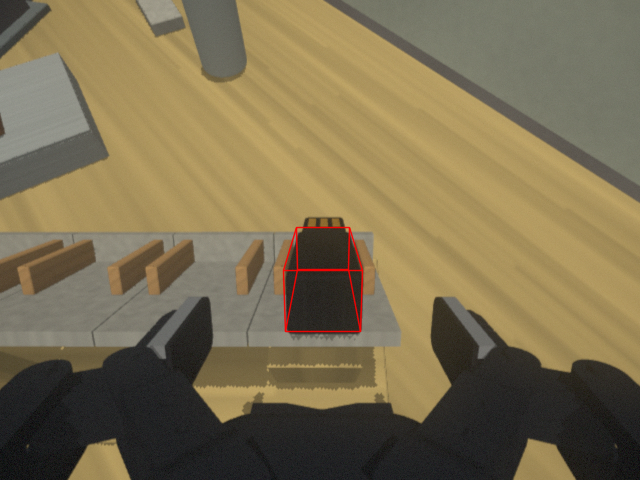

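Pack b is home in pocket 0 within about 2 mm of the model box. Next is pack d to pocket 1.

```bash
cat >> h.py <<'E'
def away(k,r):
    arm.move_l(*po(home_T(k,-.09,0,.10)@r),velocity=.3)
E
python3 - <<'E'
from h import *
r=rel(1,0); away(0,r)
w=pick("d")
if w and .037<w<.043:
    lift("d"); cap("wrist","w9")
E
```

```text
down 0.03 (25.29, array([0.5506, 0.284 , 0.1233]), array([ 0. , -0.5, -0.2]), 0.0854)
down 0.015 (25.59, array([0.5503, 0.284 , 0.1079]), array([ 0.7, -0.9,  0.1]), 0.0852)
down 0 (25.89, array([0.5502, 0.2839, 0.0928]), array([-0.2,  0.2,  1.7]), 0.0854)
grab (26.38, array([0.5508, 0.2843, 0.0936]), array([-1. ,  0.6,  2.6]), 0.039)
lift 0.01 (26.87, array([0.5504, 0.2842, 0.1033]), array([ 0.9,  0.8, -2.9]), 0.0396)
lift 0.035 (27.33, array([0.5507, 0.2839, 0.1288]), array([-0.3,  0.5, -2.7]), 0.0393)
lift 0.15 (27.94, array([0.5496, 0.2836, 0.2416]), array([-0.1, -0.1, -3.9]), 0.039)
```

View pics/w9.png

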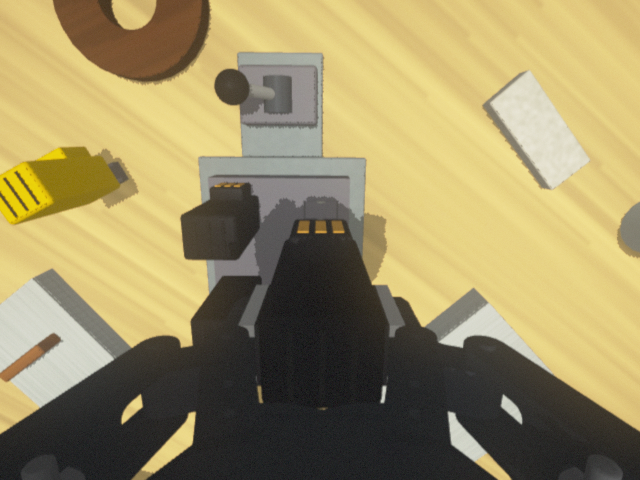

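Run:
```python
from h import *
r=place(1,check="w10"); place2(1,r); cap("scene","s10"); cap("wrist","w10b")
draw(load("s10"),[(box(home_T(1,-.003,0,.002),0,0,0,.034,.04,.095),(0,0,255))],"s10o",(80,100,280,240),3)
import cv2
a=cv2.imread("pics/s10o.png");b=load("w10b")["pixels"][:,:,::-1];b=cv2.resize(b,(560,420));cv2.imwrite("pics/m10.png",cv2.resize(np.hstack([a,b]),(800,290)))
```

```text
pre (30.03, array([ 0.5798, -0.2712,  0.2165]), array([-0.2,  0.2, -2.4]), 0.0392)
pl (-0.02, 0, 0.03) (30.8, array([ 0.5573, -0.2991,  0.1395]), array([-0.3, -1.2, -2.6]), 0.0392)
pl (-0.008, 0, 0.006) (31.28, array([ 0.5511, -0.3055,  0.1129]), array([ 0.8,  0. , -2.7]), 0.0395)
pl (-0.003, 0, 0.002) (31.65, array([ 0.5517, -0.3049,  0.1069]), array([-0.2,  0.7, -3. ]), 0.0392)
```

View pics/m10.png

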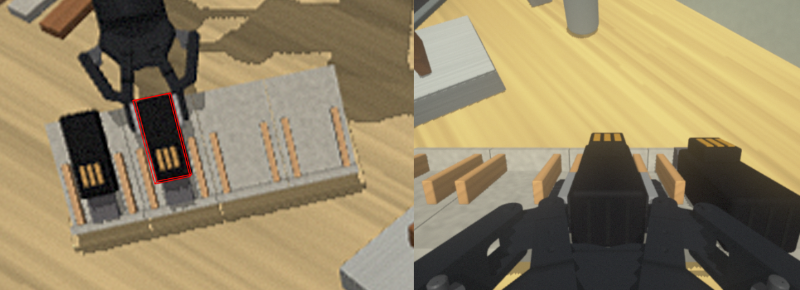

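Pack d sits over pocket 1 as modelled. I'll release it, then fetch pack a.

Run:
```python
from h import *
r=rel(1,0); release(1,r); away(1,r)
w=pick("a",0)
if w and .037<w<.043:
    lift("a",0); cap("wrist","w11"); r=place(2,check="w12"); place2(2,r); cap("scene","s12"); cap("wrist","w12b")
draw(load("s12"),[(box(home_T(k,-.003 if k==2 else 0,0,.002 if k==2 else 0),0,0,0,.034,.04,.095),(0,0,255)) for k in(0,1,2)],"s12o",(80,100,280,240),3)
a=cv2.imread("pics/s12o.png");b=load("w12b")["pixels"][:,:,::-1];b=cv2.resize(b,(560,420));cv2.imwrite("pics/m12.png",cv2.resize(np.hstack([a,b]),(800,290)))
```

```text
rel (-0.001, 0, 0) (32.04, array([ 0.5519, -0.3054,  0.1056]), array([-3.2, -2.2,  6.1]), 0.0394)
off (33.3, array([ 0.5226, -0.3389,  0.1653]), array([-0.8,  0.5,  0.2]), 0.0851)
down 0.03 (36.71, array([0.4338, 0.2952, 0.1235]), array([-0.1,  0.2,  1.3]), 0.0851)
down 0.015 (37.01, array([0.4335, 0.2951, 0.1082]), array([-0.1, -0.2, -0.1]), 0.0857)
down 0 (37.31, array([0.4334, 0.295 , 0.093 ]), array([-0.4, -0.4,  0.2]), 0.0856)
grab (37.8, array([0.4341, 0.2955, 0.0937]), array([0.8, 1. , 4.4]), 0.0397)
lift 0.01 (38.28, array([0.4336, 0.2953, 0.1035]), array([ 0.1,  1.1, -2.3]), 0.039)
lift 0.035 (38.75, array([0.4335, 0.2949, 0.1282]), array([-0.4,  1. , -3.7]), 0.0394)
lift 0.15 (39.36, array([0.4327, 0.2946, 0.2416]), array([-0.2, -1. , -4.2]), 0.0388)
pre (41.33, array([ 0.5157, -0.2168,  0.2165]), array([-0. , -0.2, -2.7]), 0.0389)
pl (-0.02, 0, 0.03) (42.09, array([ 0.4932, -0.2447,  0.1394]), array([ 0. ,  1. , -4.2]), 0.0389)
pl (-0.008, 0, 0.006) (42.58, array([ 0.4871, -0.2512,  0.113 ]), array([ 0.3, -0.8, -3.2]), 0.039)
pl (-0.003, 0, 0.002) (42.94, array([ 0.4876, -0.2506,  0.1069]), array([ 0.2, -0.1, -3. ]), 0.039)
```

View pics/m12.png

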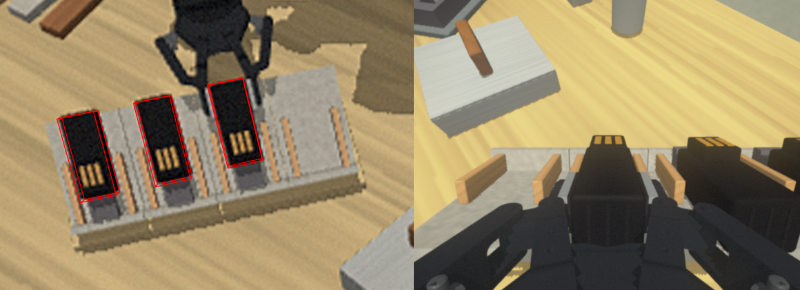

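View pics/s12o.png

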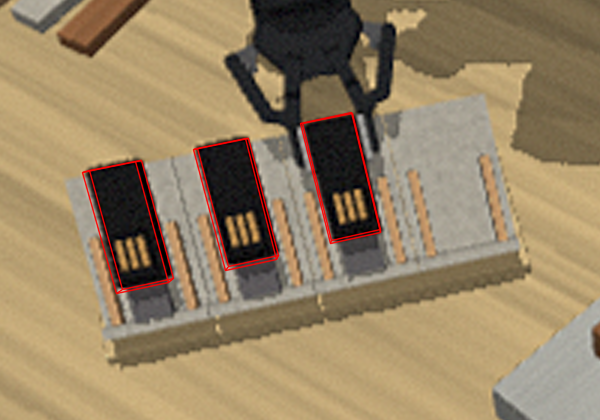

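All three boxes match: packs at about (128,225), (235,200) and (340,175). I'll continue with pack c to pocket 3, after releasing pack a.

Run:
```python
from h import *
r=rel(1,0); release(2,r); away(2,r)
w=pick("c",0)
if w and .037<w<.043:
    lift("c",0); cap("wrist","w13"); r=place(3,check="w14"); place2(3,r); cap("scene","s14"); cap("wrist","w14b")
draw(load("s14"),[(box(home_T(k,-.003 if k==3 else 0,0,.002 if k==3 else 0),0,0,0,.034,.04,.095),(0,0,255)) for k in range(4)],"s14o",(80,100,280,240),3)
a=cv2.imread("pics/s14o.png");b=load("w14b")["pixels"][:,:,::-1];b=cv2.resize(b,(560,420));cv2.imwrite("pics/m14.png",cv2.resize(np.hstack([a,b]),(800,290)))
```

```text
rel (-0.001, 0, 0) (43.33, array([ 0.4878, -0.2511,  0.1057]), array([-4.6, -3. ,  5.1]), 0.0391)
off (44.59, array([ 0.4586, -0.2845,  0.1653]), array([-0.9, -0.1,  0.6]), 0.0858)
down 0.03 (47.96, array([0.5019, 0.3474, 0.1233]), array([-1. ,  0.5,  0.4]), 0.0853)
down 0.015 (48.26, array([0.5016, 0.3474, 0.1079]), array([-0.9,  0.1, -0.1]), 0.0852)
down 0 (48.56, array([0.5015, 0.3473, 0.0927]), array([-0.1,  0.3, -0.1]), 0.0858)
grab (49.05, array([0.5025, 0.3477, 0.0937]), array([ 0.2, -0.4,  3.1]), 0.0393)
lift 0.01 (49.53, array([0.5017, 0.3477, 0.1034]), array([ 0.5,  1. , -2.3]), 0.0392)
lift 0.035 (50.0, array([0.5018, 0.3474, 0.1285]), array([-0.1, -0.5, -3.1]), 0.0392)
lift 0.15 (50.61, array([0.5009, 0.347 , 0.2416]), array([-0.8,  0. , -3.4]), 0.0392)
pre (52.56, array([ 0.4516, -0.1631,  0.2164]), array([ 1. ,  0.5, -2.9]), 0.0389)
pl (-0.02, 0, 0.03) (53.33, array([ 0.4291, -0.1904,  0.1393]), array([ 0.4, -0.3, -2.4]), 0.0389)
pl (-0.008, 0, 0.006) (53.81, array([ 0.4232, -0.1969,  0.1134]), array([ 0.1, -0.9, -2.4]), 0.0391)
pl (-0.003, 0, 0.002) (54.17, array([ 0.4236, -0.1963,  0.1069]), array([-0.1, -0.1, -2. ]), 0.0392)
```

View pics/m14.png

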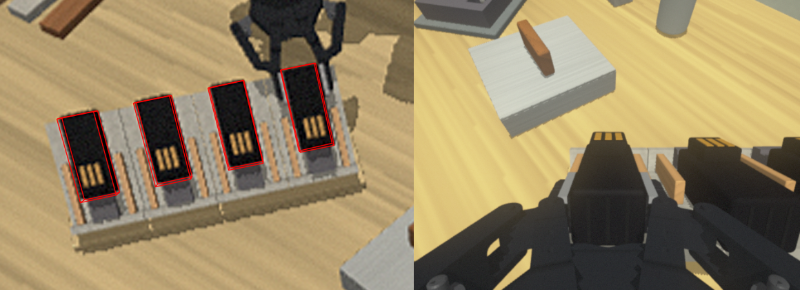

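Run:
```python
from h import *
r=rel(1,0); release(3,r); away(3,r)
arm.move_ptp([.40,.02,.30],[180,0,80]); arm.hold(.1); print(st())
cap("scene","s15");cap("top","t15");cap("wrist","w15")
g=[(box(home_T(k),0,0,0,.034,.04,.095),(0,0,255)) for k in range(4)]+[(box(home_T(k),0,0,-.0615,.02,.03,.028),(255,255,0)) for k in range(4)]
C=frame(.488,.031,0,-8)
draw(load("s15"),g,"s15r",(90,120,270,230),4);draw(load("t15"),g,"t15r",(390,150,530,300),4)
draw(load("w15"),cover_model(C),"w15o",None,1);draw(load("s15"),cover_model(C),"s15c",(220,170,350,290),4)
a=cv2.imread("pics/s15r.png");b=cv2.imread("pics/t15r.png");b=cv2.resize(b,(410,440));cv2.imwrite("pics/m15.png",cv2.resize(np.hstack([a,b]),(800,311)))
```

```text
rel (-0.001, 0, 0) (54.57, array([ 0.4238, -0.1968,  0.1056]), array([-5.4, -3.9,  7.6]), 0.0393)
off (55.83, array([ 0.3946, -0.2302,  0.1653]), array([-0.3, -0.2, -0.1]), 0.0854)
(57.5, array([0.3998, 0.0188, 0.2986]), array([ 0.3, -0.8,  0.8]), 0.0856)
```

View pics/m15.png

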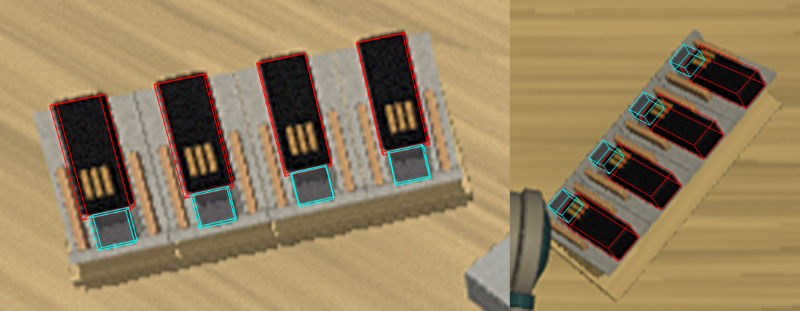

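View pics/w15o.png

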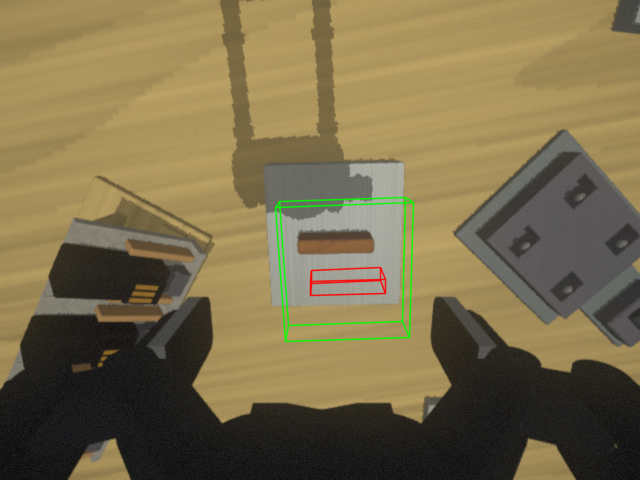

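View pics/s15c.png

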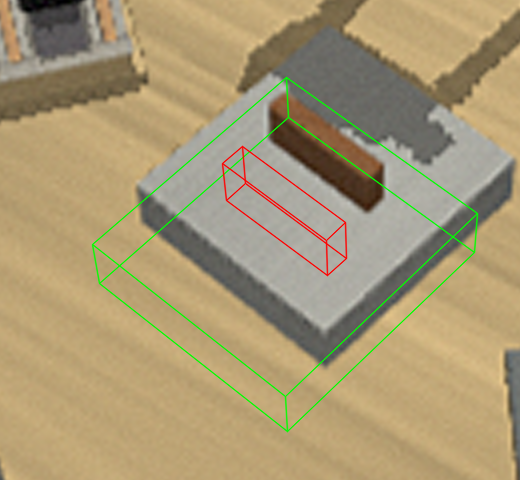

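The wrist view shows the cover has been knocked aside: fin at (336,242) against the model's (347,282). All four packs fit the home boxes within about 1 px. Refitting the cover.

Run:
```python
from h import *
w,s=load("w15"),load("s15")
W=[(264,165),(403,161.5),(399,303.5),(273,306)]
Sc=[(348.2,210.5),(301.2,253),(254.5,217.5)]
cor=np.array([[i*.0825,j*.076,.04] for i,j in((-1,-1),(-1,1),(1,1),(1,-1))])
def pts(v): 
    T=frame(v[0],v[1],0,v[2]); return cor@T[:3,:3].T+T[:3,3]
v0=[.455,.04,-8]
print(proj(w,pts(v0)).round(),proj(s,pts(v0)).round())
from scipy.spatial.distance import cdist
def fit(use):
    def f(v):
        r=[]
        if 'w' in use:
            P=proj(w,pts(v)); 
            for u in W: d=P-u; r+=list(d[np.argmin((d**2).sum(1))])
        if 's' in use:
            P=proj(s,pts(v))
            for u in Sc: d=P-u; r+=list(d[np.argmin((d**2).sum(1))])
        return r
    return least_squares(f,v0,x_scale=[.01,.01,1])
for u in("w","s","ws"):
    o=fit(u); print(u,o.x.round(4),o.fun.round(1))
C=frame(*o.x[:2],0,o.x[2])
draw(w,cover_model(C),"w16",(230,130,440,330),3);draw(s,cover_model(C),"s16",(220,170,350,290),4)
a=cv2.imread("pics/w16.png");b=cv2.imread("pics/s16.png");b=cv2.resize(b,(650,600));cv2.imwrite("pics/m16.png",cv2.resize(np.hstack([a,b]),(800,375)))
```

```text
[[277. 176.]
 [418. 171.]
 [414. 311.]
 [286. 315.]] [[302. 182.]
 [350. 215.]
 [303. 260.]
 [254. 223.]]
w [ 0.4418  0.0261 -8.6723] [-1.5  0.   1.7 -0.1  0.9  0.  -1.2  0.4]
s [ 0.4429  0.0298 -8.5368] [ 0.5 -0.5  0.2  0.9 -0.7 -0.6]
ws [ 0.4418  0.0266 -8.5903] [-1.2  0.1  2.1 -0.3  1.5 -0.1 -0.6  0.5 -0.4 -1.4 -0.8 -0.2 -1.5 -1.5]
```

View pics/m16.png

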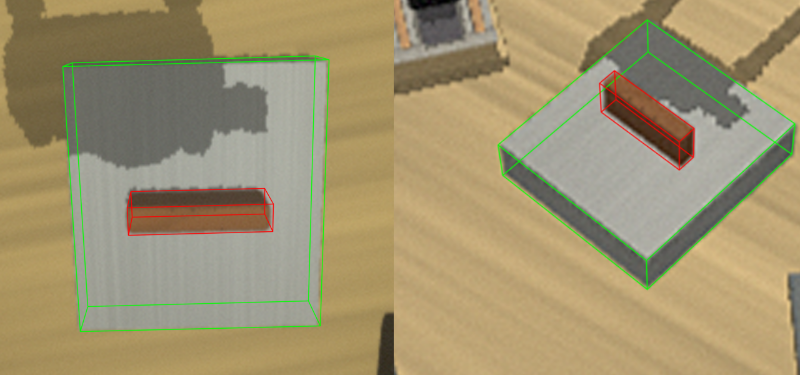

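Run:
```python
from h import *
cx,cy,cyaw=.4421,.0278,-8.6
for a in(0,180):
    q=[arm.solve_ik([cx,cy,.047],[180,0,cyaw+a]),arm.solve_ik(sp(0,0,.057),[180,0,SY+a])]; print(a,[None if x is None else x.round() for x in q])
a=0 if abs(q[0][5])>170 else 0
```

```text
0 [array([ -5.,  16., 117.,  -0.,  47.,   3.]), array([ 24.,  24., 101.,  -0.,  55., -14.])]
180 [None, None]Traceback (most recent call last):
  File "<stdin>", line 5, in <module>
TypeError: 'NoneType' object is not subscriptable
```

Run:
```python
from h import *
cx,cy,cyaw=.4421,.0278,-8.6
o=[180,0,cyaw]
arm.move_ptp([cx,cy,.13],o)
# last look at cover from scene
c=cap("scene","s17")
arm.move_l([cx,cy,.075],velocity=.15); print(st())
arm.move_l([cx,cy,.048],velocity=.08); print(st())
arm.grab(90); print(st())
arm.move_l([cx,cy,.06],velocity=.05); print(st())
arm.move_l([cx,cy,.19],velocity=.2); print(st())
arm.move_ptp(sp(0,0,.047+.09),[180,0,SY]); print(st())
cap("scene","s18");cap("top","t18");cap("wrist","w18")
C=frame(0,0,0,SY);C[:3,3]=sp(0,0,.09)
for n in("s18","t18"):
    draw(load(n),cover_model(C)+station_model(S),n+"o",(310,200,460,360) if n[0]=="s" else (180,150,330,300),4)
a=cv2.imread("pics/s18o.png");b=cv2.imread("pics/t18o.png");b=cv2.resize(b,(640,640));cv2.imwrite("pics/m18.png",cv2.resize(np.hstack([a,b]),(800,413)))
```

```text
(59.62, array([0.4425, 0.0278, 0.0753]), array([-0. ,  0. ,  0.4]), 0.0853)
(60.11, array([0.4426, 0.0278, 0.0484]), array([-0.1, -0.5,  0.6]), 0.0852)
(60.75, array([0.4423, 0.0278, 0.0484]), array([0.1, 0.4, 4.4]), 0.0145)
(61.14, array([0.4421, 0.0278, 0.06  ]), array([-0.6,  0.2, -4.1]), 0.0146)
(61.94, array([0.4409, 0.0279, 0.1888]), array([-0.2, -0.2, -4.6]), 0.015)
(63.0, array([0.4913, 0.2891, 0.1365]), array([ 0.2, -0.6, -4.3]), 0.0144)
```

View pics/m18.png

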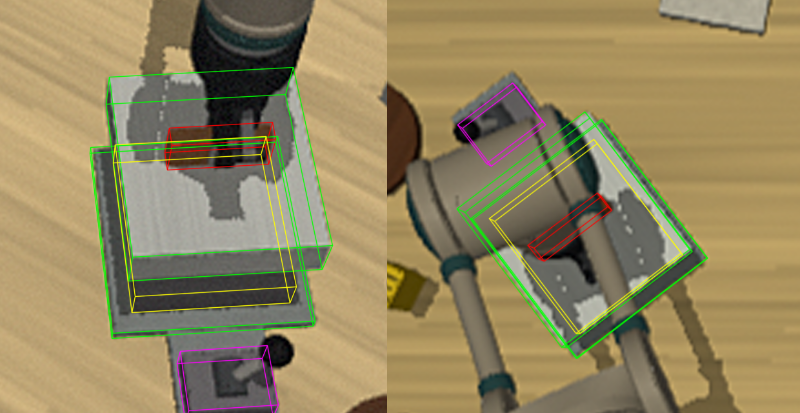

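View pics/w18.png

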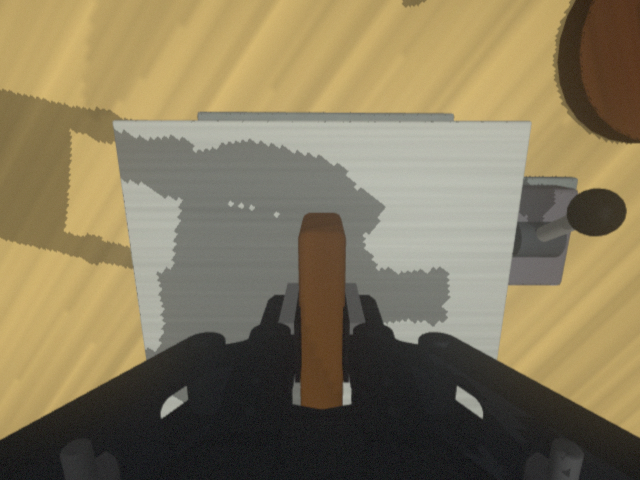

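The held cover matches the model in the scene view to about 1 px. Lowering it with force checks.

Run:
```python
from h import *
for rz in(.05,.042,.036,.030,.024,.018,.014,.011,.0095):
    arm.move_l(sp(0,0,.0475+rz),[180,0,SY],velocity=.06); s=st(); print(rz,s)
    if np.abs(s[2]-[0,0,-4.4]).max()>6: print("contact"); break
```

```text
0.05 (63.96, array([0.4917, 0.2906, 0.0976]), array([ 0.1, -0.5, -4.5]), 0.0146)
0.042 (64.24, array([0.4911, 0.2902, 0.0891]), array([ 0.2,  0.7, -4.2]), 0.0148)
0.036 (64.49, array([0.4911, 0.2902, 0.083 ]), array([-0. , -0.9, -4.2]), 0.0143)
0.03 (64.74, array([0.4911, 0.2902, 0.077 ]), array([-0.4, -0.2, -4. ]), 0.0143)
0.024 (64.99, array([0.4911, 0.2902, 0.071 ]), array([-0.1, -0.6, -4.4]), 0.0147)
0.018 (65.24, array([0.4911, 0.2902, 0.065 ]), array([ 0. , -0.6, -4.8]), 0.0148)
0.014 (65.49, array([0.4913, 0.2903, 0.0612]), array([-0.7,  1. , -3.7]), 0.014)
0.011 (65.74, array([0.4916, 0.2904, 0.0585]), array([-0. , -0.2, -4.1]), 0.0147)
0.0095 (65.99, array([0.4915, 0.2904, 0.0584]), array([-1.8, -1.2,  5.8]), 0.0147)
contact
```

Contact came at TCP 0.0584, exactly 10 mm above the height at which it was grasped, so the rim is on the base plate. Releasing and checking.

Run:
```python
from h import *
arm.gripper_open(); arm.hold(.2)
arm.move_l(sp(0,0,.16),velocity=.15)
arm.move_ptp([.32,.05,.33],[180,0,37]); arm.hold(.2); print(st())
cap("scene","s19");cap("top","t19")
C=frame(0,0,0,SY);C[:3,3]=sp(0,0,.010)
g=[(box(home_T(k),0,0,0,.034,.04,.095),(0,0,255)) for k in range(4)]
draw(load("s19"),cover_model(C)+g,"s19o",(80,90,480,390),2)
draw(load("t19"),cover_model(C)+g,"t19o",(140,110,540,310),2)
print([(np.round(d["at"],3),round(d["p"],2)) for n in("cover_rim","glue_c","edging_c","offcut_c","switch_tip") for d in nets.tip_of("scene",n)[:2]])
```

```text
(69.19, array([0.3205, 0.0504, 0.3293]), array([-0.3,  0.2, -0.1]), 0.0853)
[(array([0.241, 0.433, 0.002]), 0.86), (array([ 0.745, -0.004,  0.087]), 0.85), (array([0.591, 0.527, 0.009]), 0.77), (array([0.732, 0.16 , 0.005]), 0.95), (array([0.594, 0.402, 0.083]), 0.45)]
```

View pics/s19o.png

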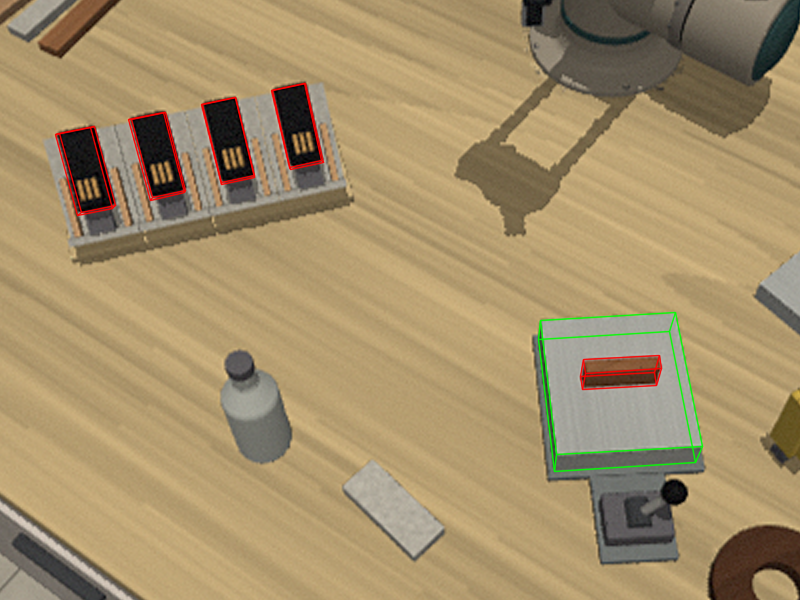

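View pics/t19o.png

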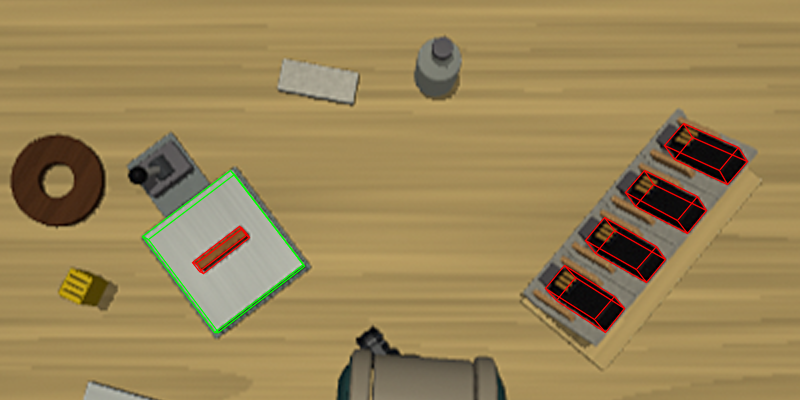

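Both views agree: the packs are in their pockets, the cover is home and level at (620,390), the lever is on the off side at (673,492), and the other things haven't moved.

Run:
```python
from h import *
arm.sign_off(); print(st())
```

```text
the job is handed in; nothing more can be done
the job is handed in; nothing more can be done
```

The job is done and handed in at about 70 s of the 210 s allowed. No verdict was reported.

I switched the station off, then laid all four packs in pockets 0 to 3 of the rack, humped face up. The larger cover had been knocked a few centimetres aside, so I measured it again before setting it over the deck.

Last checks:
- **Switch:** the ball's position matches the off end stop, about 1.0 rad.
- **Packs:** all four fit their home positions within about 1 pixel (roughly 2 mm) in the scene and top views.
- **Cover:** it came to rest 10 mm above the height at which it was gripped on the bench, so its rim is on the base plate. It matches the centred model in both views.
- **Other things:** the bottle, the roll and the offcut read within about 4 mm of where they started.
- **Disagreement:** on the last look the network reported only the small cover for `cover_rim`, so I checked the large one against the pictures instead.

I saw no grip slip. The highest force I noted in the checks was about 9 N, and the gripper was clear of everything at hand-in.

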